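# Clamp a vial and back the thumbscrew off a quarter turn

### The job

Gently take the glass vial that stands on the bench top, without squeezing it hard, and set it down upright in the pocket of the metal clamp, between the V-shaped stop and the jaw. Let go of it, turn the clamp's thumbscrew clockwise until it seats against its stop with the jaw on the vial, then back it off a quarter turn so that the glass is not under strain. Finish while still gripping the thumbscrew's wing, holding it at that setting so that it can be locked; do not drop or topple the vial, and leave the other things alone.

Things in the scene. Friction and masses are not known exactly. Their poses are not given: they have to be found in the camera images.
- vial: glass vial, white, about 25 g, 24 mm diameter, 55 mm high (the top 11 mm a 21.6 mm cap), standing alone on the bench, right or left of the clamp (not one in the wooden block). Origin: centre of its underside, z up. Grip it 40 mm or more above its underside, so that the fingertips clear the pocket walls. A grip of 20 N is ample; over 45 N is too hard.
- clamp: vial clamp, fixed to the bench: aluminium base plate 84 (x) x 190 (y) x 12 mm. Origin: centre of the plate's underside; y runs along the plate from the thumbscrew (y = -55 mm) to the vial pocket (y = +55 mm). The grey boss under the thumbscrew is 44 mm across, its top 30 mm above the bench; round it 12 tick marks, every third longer.
- pocket (a point): where the centre of the vial's underside lies when it touches both faces of the V stop, on the plate's top, 12 mm above the bench. Axes as the clamp's; +y points into the V. The dark V stop (two faces at 45 degrees, 35 mm wide at the mouth) is 22 mm high. At the start the pocket is 3 to 6.5 mm longer than the vial: set it down about 1.5 mm to -y of here.
- jaw: the clamp's sliding steel jaw with a dark sprung pad (16 mm wide, 20 mm high), which closes on the pocket from -y: 3.5 mm along the clamp's +y for every rad that the thumbscrew turns clockwise. The pad gives way by 1.5 mm (about 4 N on the vial) by the time the screw seats. Origin: foot of the pad's face when free, on the plate's top.
- thumbscrew (a joint): angle of the thumbscrew, rad, growing clockwise as seen from above (tightening); 0 is fully backed out, at 3.00 it seats against a hard stop with the jaw's pad pressed on the vial (the pad touches from about 2.57 on: that is not yet the seat). It starts at 0.7 to 1.7, turns with light friction (about 0.06 N m), stays where it is left and does not rise or sink.
- wing_grip (a point): grip point of the thumbscrew: on its vertical axis, 57 mm above the bench (12 mm below the top of the wing). The steel wing is an upright plate 42 mm long (this point's x axis), 12 mm thick (its y axis) and 28 mm tall; grip across the 12 mm. Turns with the wing.
- empty_holder: empty white round filter holder, 46 mm across, 8 mm high, loose on the bench, on the other side of the clamp from the vial; leave alone. Origin: centre of underside.
- marker: black felt pen, 135 x 13 mm, lying loose between the robot and the clamp; leave alone. Origin: centre of underside, y along the pen.
- label_roll: roll of labels, 59 mm across, 25 mm high, loose behind the clamp; leave alone. Origin: centre of underside. Keep clear also of the fixed lever press, about 0.3 m tall, that stands left of and behind the clamp (x 0.56 to 0.81, y 0.16 to 0.28 m, its lever pointing at the robot): do not sweep the arm through there.
Things that resemble listed ones, but are neither listed nor needed, are in the scene too. What is shaped like the vial but purple is not meant.

How it is judged:
On the way, in this order (a step that is already met when the one before it is completed fails the run):
1. the vial stands upright in the pocket, let go (horizontal distance between vial and pocket below 0.01 m and z of vial in the frame of pocket between -0.004 and 0.004 m and angle between vial's own z axis and vertical below 0.12 rad and contact force between the fingers and vial below 0.1 N), for 0.2 s.
2. the thumbscrew is turned home: it seats with the jaw on the vial (value of joint thumbscrew above 2.9 rad and contact force between jaw and vial above 0.3 N and horizontal distance between vial and pocket below 0.004 m and z of vial in the frame of pocket between -0.004 and 0.004 m and angle between vial's own z axis and vertical below 0.12 rad and contact force between the fingers and vial below 0.1 N), for 0.2 s.
At the end, for the whole second after the job is handed in: The thumbscrew is at rest a quarter turn (1.57 rad, within 0.25 rad) back from its stop with the fingers still gripping its wing (more than 2 N), and the vial, untouched by the fingers, stands upright (within 0.12 rad) on the plate within 6 mm of the seated place (value of joint thumbscrew between 1.18 and 1.68 rad and velocity of joint thumbscrew between -0.05 and 0.05 rad/s and contact force between the fingers and thumbscrew above 2 N and horizontal distance between vial and pocket below 0.006 m and z of vial in the frame of pocket between -0.004 and 0.004 m and angle between vial's own z axis and vertical below 0.12 rad and contact force between the fingers and vial below 0.1 N and linear speed of vial below 0.02 m/s); the arm keeps its last pose, push and grip.
It fails at once if the vial is squeezed hard by the fingers (over 90 N, both fingers together) (contact force between the fingers and vial above 90 N).
It fails at once if the vial is pushed hard against the clamp (over 30 N) (contact force between vial and clamp above 30 N).
It fails at once if the vial is dropped (faster than 0.5 m/s while not held) (linear speed of vial above 0.5 m/s and contact force between the fingers and vial below 0.1 N).
It fails at once if the vial is tipped over (angle between vial's own z axis and vertical above 0.6 rad).
It fails at once if the empty holder, the pen or the label roll is moved more than 20 mm (distance of any of empty_holder, marker, label_roll from where it was at the start of the episode above 0.02 m).
It also fails if it takes over 54 s, if anything falls off the work surface, if the arm or the gripper's body presses on something with over 40 N, if the wrist force passes 120 N, or if a joint passes its speed limit or range.

### The arm

A 7-joint arm with a two-finger parallel gripper is mounted at the origin on a cart in front of the work surface, level with it; the furniture and walls round the work are solid. World frame = base frame: x ahead of the robot, y to its left, z up, the work surface at z = 0. Lengths are in m, angles in rad, forces in N, time in s.
With the tool pointing down it reaches from about 0.4 to 0.9 m from the base axis. Payload 5.6 kg.
Tool frame: the origin (TCP) lies at the very end of the fingers, on their centre line; the grasp point (between the pads) lies 19 mm behind it; x points along the fingers, y is the direction in which the jaws open and shut, and the axes are right-handed (so a half turn about x gives the same grasp; the last joint's range is limited). The gripper opens to 92 mm and grips with 3 to 60 N. Pads are 20 mm wide; open, the fingers measure 128 mm over their backs; the gripper's body (75 mm by 189 mm) begins 69 mm behind the grasp point.
Start: joints at [1.122, 0.468, -0.012, 1.603, 0.006, 1.071, -0.056], TCP at [0.257, -0.597, 0.215] pointing down, gripper open.
Joint ranges: [-2.53, 2.53], [-0.31, 2.02], [-1.57, 1.55], [0.28, 2.44], [-1.29, 4.43], [0.15, 1.84], [-2.92, 2.92]. Speed limits (rad/s): [2.57, 2.57, 3.14, 3.14, 3.14, 3.14, 3.14].

### API

Orientations are given as a unit quaternion [x, y, z, w].
In Python, from rig import ctrl gives the robot as it stands.
- The arm moves only by the shell command python3 -m handwheel 'ROWS' [FORCE]. ROWS is JSON, a list that holds one entry, the list of rows, each a list of 7 numbers: the turn, a rotation vector about the tool's x, y, z in rad, then the shift along the tool's x, y, z in mm, then the opening, from 0 (shut) to 1 (fully open). In form: [[[wx, wy, wz, x, y, z, gripper], ...]]. A call has 1 to 20 rows; each row shifts and turns the commanded pose from where the row before left it, along the tool's axes as they then stand; what a row does not reach is not made up. A row lasts 1/8 s, in which the tool goes at most 62.5 mm and 10.7 degrees, less where a joint would pass 70% of its speed; a pose out of reach is approached as far as the arm can. A call is refused whole if a number of a shift passes 62.5 or a number of a turn 0.188, either way. A call with a gripper value outside its range is refused whole. The fingers move at their own pace and stop on an object; FORCE is the grip in N (left out, the last holds). Time passes only in rows, so rows that do not move let the fingers close. It gives the time, the measured TCP pose, the force and the opening at its end, in the units of the state.
- ctrl.sense(): the state, without advancing time (a new reading comes with each control period).
- ctrl.grab_frame(name): name is "side" or "top"; returns the picture (480x640x3 uint8, red, green, blue); there is no depth.
- ctrl.camera_params(name): a dict with "fx", "fy", "cx", "cy" (pixels), "rvec" (rotation vector, rad) and "tvec" (3), from world to camera coordinates, as OpenCV has them. Camera axes: x right, y down, z forward; pixel columns grow to the right and rows downward; lengths in m; the calibration is good to about 2 mm. A picture is of the moment at which its call begins. camera_params takes no time and is no camera call.
- ctrl.sign_off(): hands the job in, once; it reports no verdict.
The state is a dict: "t": time; "q": joint angles; "joint_velocities": joint speeds; "joint_efforts": joint torques, N m; "eef_pos": TCP position; "tcp_rot": TCP orientation; "wrist_force": force on the tool from outside, world axes, zero at the start; "ft_torque": the same for the moment, N m; "finger_gap": finger opening in m.
Only numpy, scipy, OpenCV 4.12 (cv2) and the standard library are available. Lean on these libraries where they do the work, as an engineer would, in place of code of your own. Each camera call takes 0.05 s, during which the arm holds its last target.

## Working session

There is one attempt and no reset: what is moved stays moved. The work goes in short steps, Python scripts to look and compute and a shell command to move; the robot and the scene stay as the last step left them, time stands still between calls to the robot, and variables do not carry over. Pictures are saved under pics/ and viewed, and the job is handed in when it is done.

```bash
ls; mkdir -p pics
python3 - <<'E'
from rig import ctrl
import cv2
for n in("side","top"):
    f=ctrl.grab_frame(n); cv2.imwrite(f"pics/{n}0.png",f[:,:,::-1]); print(n,ctrl.camera_params(n))
print(ctrl.sense())
E
```

```text
pics
side {'fx': 507.0072247034184, 'fy': 507.0072247034184, 'cx': 318.12278913747366, 'cy': 238.30475009088192, 'rvec': array([ 2.22380118, -0.54694324,  0.24489932]), 'tvec': array([-0.54863055,  0.18335483,  1.08524941])}
top {'fx': 567.0641019571353, 'fy': 567.0641019571353, 'cx': 316.8005594539981, 'cy': 244.32176355435286, 'rvec': array([ 2.13569759, -2.16911078,  0.17962338]), 'tvec': array([-0.05976166,  0.59062926,  1.24093382])}
{'t': 0.1, 'q': array([ 1.12201358,  0.46829743, -0.01157002,  1.60354543,  0.00597074,
        1.07138013, -0.05631418]), 'joint_velocities': array([-0.00095577, -0.0015116 , -0.00092388, -0.00203463,  0.00046586,
       -0.00086958,  0.00023543]), 'joint_efforts': array([ 1.53864272e-03, -5.21653819e+01, -1.23252918e-02, -2.44367623e+01,
       -5.68029913e-02,  1.40798363e-02,  6.04931665e-05]), 'eef_pos': array([ 0.25629761, -0.59676109,  0.21372442]), 'tcp_rot': array([-0.6924615 , -0.14298541,  0.69276071, -0.14189728]), 'wrist_force': array([-1.36859189, -0.21568157, -0.17338079]), 'ft_torque': array([0.02258662, 0.05670713, 0.02907006]), 'finger_gap': 0.09192480215120899}
```

View pics/side0.png

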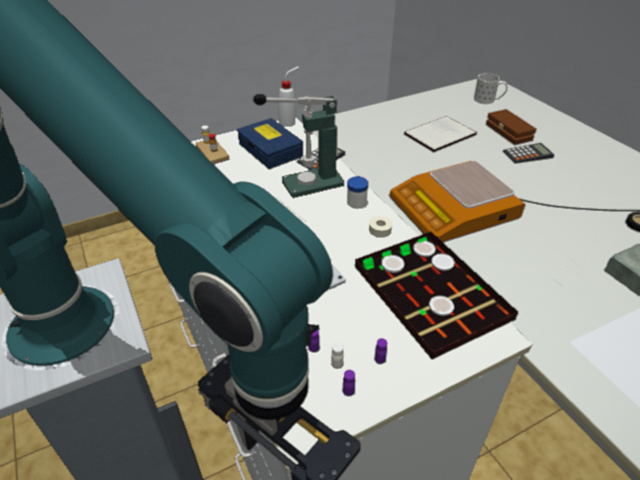

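View pics/top0.png

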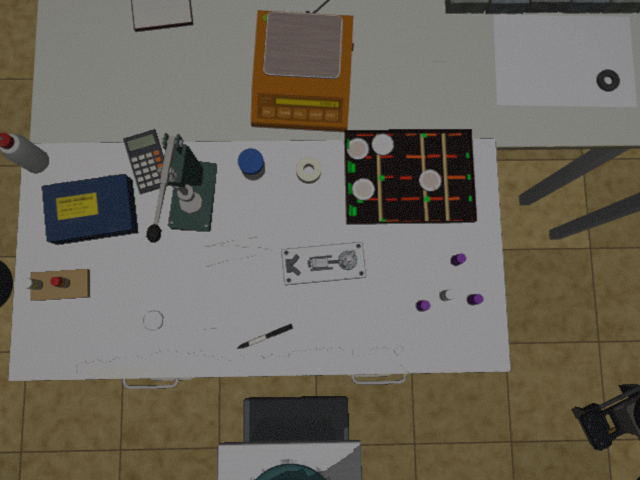

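```bash
cat > h.py <<'E'
import numpy as np,cv2
from rig import ctrl
def cam(n):
    p=ctrl.camera_params(n);R=cv2.Rodrigues(p['rvec'])[0];K=np.array([[p['fx'],0,p['cx']],[0,p['fy'],p['cy']],[0,0,1]])
    return K,R,p['tvec'],p['rvec']
def ray(n,uv,z):
    K,R,t,_=cam(n);c=-R.T@t;d=R.T@np.linalg.solve(K,[uv[0],uv[1],1]);return c+d*(z-c[2])/d[2]
def proj(n,P):
    K,R,t,r=cam(n);return cv2.projectPoints(np.atleast_2d(np.array(P,float)),r,t,K,None)[0][:,0]
def tri(a,b):
    M=[]
    Ps=[]
    for n in("top","side"):
        K,R,t,_=cam(n);Ps.append(K@np.c_[R,t])
    X=cv2.triangulatePoints(Ps[0],Ps[1],np.array(a,float).reshape(2,1),np.array(b,float).reshape(2,1))[:,0];return X[:3]/X[3]
E
python3 - <<'E'
import cv2
t=cv2.imread('pics/top0.png');s=cv2.imread('pics/side0.png')
cv2.imwrite('pics/c1.png',cv2.resize(t[235:295,270:380],None,fx=7,fy=7,interpolation=cv2.INTER_CUBIC))
a=cv2.resize(t[240:320,400:500],None,fx=4,fy=4,interpolation=cv2.INTER_CUBIC)
b=cv2.resize(s[320:400,300:400],None,fx=4,fy=4,interpolation=cv2.INTER_CUBIC)
cv2.imwrite('pics/c2.png',cv2.hconcat([a,b]))
E
```

```text
(no output)
```

View pics/c1.png

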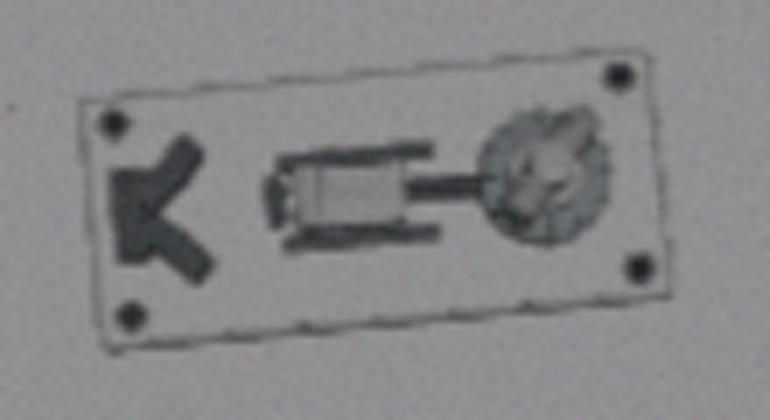

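View pics/c2.png

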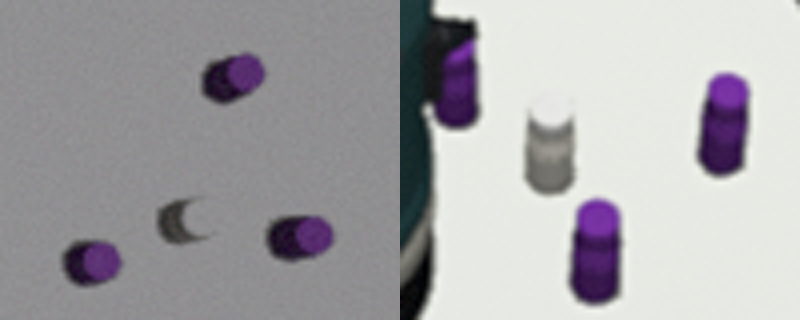

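```bash
cat > m.py <<'E'
from h import *
f=lambda u,v:((u+.5)/7-.5+270,(v+.5)/7-.5+235)
C=np.array([ray('top',f(*p),.012)[:2] for p in [(82,100),(648,50),(672,296),(106,352)]])
L=np.array([[42,95],[42,-95],[-42,-95],[-42,95]])/1e3
# top of image = +x; left = +y
c=C.mean(0); A=(C-c).T@L; th=np.arctan2(A[1,0]-A[0,1],A[0,0]+A[1,1])
R=np.array([[np.cos(th),-np.sin(th)],[np.sin(th),np.cos(th)]])
print(C,c,'yaw',th,'resid mm',1e3*(C-(c+L@R.T)))
print('screw',c+R@[0,-.055],'pocket',c+R@[0,.055])
for n in [(544,177)]: print('boss30',ray('top',f(*n),.03))
print('wing pts',[ray('top',f(*p),.069) for p in [(580,125),(515,215)]])
s=cv2.imread('pics/side0.png');t=cv2.imread('pics/top0.png')
for nm,im,(x0,x1,y0,y1) in [('side',s,(326,350,335,372)),('top',t,(434,458,284,306))]:
    h=cv2.cvtColor(im,cv2.COLOR_BGR2GRAY)[y0:y1,x0:x1]; print(nm,x0,y0)
    print('\n'.join(' '.join('%3d'%v for v in r) for r in h))
print('holder',ray('top',(153,320),.008),'marker ends',ray('top',(239,347),0),ray('top',(292,326),0),'roll',ray('top',(308,170),.0),'vial~',ray('side',(337,367),0),ray('top',(452,294),.055))
E
python3 m.py
```

```text
[[ 0.58502892  0.01300909]
 [ 0.59912525 -0.17528552]
 [ 0.5169556  -0.18086013]
 [ 0.50136651  0.00576547]] [ 0.55061907 -0.08434277] yaw 0.07870730932349104 resid mm [[ 0.00934816 -0.65632933]
 [-0.83327177  0.46085644]
 [ 0.73703206  1.49082973]
 [ 0.08689156 -1.29535684]]
screw [ 0.55494351 -0.1391725 ] pocket [ 0.54629464 -0.02951304]
boss30 [ 0.55490961 -0.13827401  0.03      ]
wing pts [array([ 0.56663711, -0.14726783,  0.069     ]), array([ 0.53823937, -0.12595035,  0.069     ])]
side 326 335
233 233 233 233 233 232 233 234 234 233 233 233 233 233 233 233 233 233 233 233 233 233 233 233
233 233 233 232 233 233 232 233 233 233 233 233 233 232 233 233 233 233 233 233 232 233 232 233
233 233 233 232 233 233 233 233 234 234 233 233 233 232 233 233 233 233 233 233 233 233 233 233
232 232 232 233 233 233 233 233 233 233 232 233 233 233 233 233 233 233 233 233 233 232 232 233
233 234 233 233 233 232 233 233 234 233 233 232 233 232 233 232 233 233 233 233 232 233 233 233
233 233 233 233 233 233 234 233 232 233 233 233 233 234 233 233 233 233 233 233 233 233 233 233
234 233 234 233 23
[... 4633 characters left out ...]
 145 131 126 122 136 141 145 143 143 145 147 144 145 141 142 143
143 141 144 142 144 142 146 144 146 143 142 142 142 143 143 142 144 145 144 143 147 146 142 144
142 145 144 145 146 143 142 144 143 146 143 142 142 144 143 143 142 144 143 142 144 143 141 145
145 142 144 140 142 145 144 146 144 146 143 142 141 144 143 144 144 145 143 144 141 143 142 143
146 147 144 143 142 141 142 146 144 143 142 143 140 143 144 143 141 140 141 143 145 143 143 144
holder [0.42631835 0.30599582 0.008     ] marker ends [0.36222656 0.11150502 0.        ] [ 0.4075832  -0.00968453  0.        ] roll [ 0.77636093 -0.05174226  0.        ] vial~ [ 0.46816762 -0.36936364  0.        ] [ 0.47186856 -0.36806409  0.055     ]
```

Run:
```python
from h import *
K,R,t,_=cam('side');cs=-R.T@t
p=ray('side',(336.9,368.35),0);d=p[:2]-cs[:2];d/=np.linalg.norm(d);print('side est',p[:2]+.012*d, 'camera',cs)
K,R,t,_=cam('top');ct=-R.T@t;print('topcam',ct)
p=ray('top',(439.1,295.2),0);print('top left edge pt',p)
q=ray('top',(440,295.2),0);d=ray('top',(450,295.2),0)-p;d/=np.linalg.norm(d);print('top est',p+.012*d)
print('cap est, row center',ray('top',(451,294.3),.055))
v=(p+.012*d)[:2]
for n in('top','side'):print(n,proj(n,[[*v,0],[*v,.055]]))
```

```text
side est [ 0.47257712 -0.3616979 ] camera [ 0.16473907 -0.88143693  0.84161198]
topcam [ 0.39956314 -0.04435922  1.31556554]
top left edge pt [ 0.47271634 -0.35194864  0.        ]
top est [ 0.472527   -0.36394715  0.        ]
cap est, row center [ 0.47123725 -0.36579261  0.055     ]
top [[444.24448763 295.2       ]
 [450.14567863 293.73306859]]
side [[337.5927772  364.0957316 ]
 [338.15962589 346.8408914 ]]
```

```bash
cat > st.py <<'E'
from h import *
from scipy.spatial.transform import Rotation as Ro
def st():
    s=ctrl.sense();R=Ro.from_quat(s['tcp_rot']).as_matrix()
    print('t %.2f'%s['t'],'pos',s['eef_pos'].round(4),'toolx',R[:,0].round(4),'tooly',R[:,1].round(4),'yaw_y(deg) %.2f'%np.degrees(np.arctan2(R[1,1],R[0,1])),'q',s['q'].round(3),'F',s['wrist_force'].round(1),'T',s['ft_torque'].round(2),'gap %.4f'%s['finger_gap'])
    return s,R
def to(P):
    s,R=st(); d=(np.array(P)-s['eef_pos'])*1e3; print('tool shift mm to target',(R.T@d).round(1))
if __name__=='__main__': st()
E
python3 - <<'E'
from st import *
st(); to([.4722,-.3632,.13]); to([.4722,-.3632,.027])
f=lambda u,v:((u+.5)/7-.5+270,(v+.5)/7-.5+235)
c=np.array([.5506,-.0843]);th=.0787
R=np.array([[np.cos(th),-np.sin(th)],[np.sin(th),np.cos(th)]])
for p in [(264,180),(264,202),(266,224)]: print('pad',(R.T@(ray('top',f(*p),.032)[:2]-c))*1e3)
for p in [(110,170),(150,210),(195,135),(210,280)]: print('V',(R.T@(ray('top',f(*p),.034)[:2]-c))*1e3)
E
```

```text
t 0.10 pos [ 0.2563 -0.5968  0.2137] toolx [-7.0e-04  1.4e-03 -1.0e+00] tooly [ 0.3946 -0.9188 -0.0016] yaw_y(deg) -66.76 q [ 1.122  0.468 -0.012  1.604  0.006  1.071 -0.056] F [-1.4 -0.2 -0.2] T [0.02 0.06 0.03] gap 0.0919
t 0.10 pos [ 0.2563 -0.5968  0.2137] toolx [-7.0e-04  1.4e-03 -1.0e+00] tooly [ 0.3946 -0.9188 -0.0016] yaw_y(deg) -66.76 q [ 1.122  0.468 -0.012  1.604  0.006  1.071 -0.056] F [-1.4 -0.2 -0.2] T [0.02 0.06 0.03] gap 0.0919
tool shift mm to target [  83.9 -129.3 -290.6]
t 0.10 pos [ 0.2563 -0.5968  0.2137] toolx [-7.0e-04  1.4e-03 -1.0e+00] tooly [ 0.3946 -0.9188 -0.0016] yaw_y(deg) -66.76 q [ 1.122  0.468 -0.012  1.604  0.006  1.071 -0.056] F [-1.4 -0.2 -0.2] T [0.02 0.06 0.03] gap 0.0919
tool shift mm to target [ 186.9 -129.1 -290.6]
pad [ 7.35790418 36.9727032 ]
pad [ 0.18338776 37.64179174]
pad [-7.04005071 37.66268262]
V [15.04302877 86.50906687]
V [ 0.80748821 74.73454465]
V [23.89685265 57.98434963]
V [-23.71043787  57.42654511]
```

```bash
python3 -m handwheel '[[[0,0,0,0,-16,-36,0.6],[0,0,0,0,-16,-36,0.6],[0,0,0,0,-16,-36,0.6],[0,0,0,0,-16,-36,0.6],[0,0,0,0,-16,-36,0.6],[0,0,0,0,-16,-36,0.6],[0,0,0,0,-16,-37,0.6],[0,0,0,0,-17,-37,0.6],[-0.178,0,0,0,0,0,0.6],[-0.178,0,0,0,0,0,0.6],[-0.178,0,0,0,0,0,0.6],[-0.178,0,0,0,0,0,0.6],[-0.178,0,0,0,0,0,0.6],[-0.178,0,0,0,0,0,0.6],[-0.176,0,0,0,0,0,0.6],[0,0,0,0,0,0,0.6],[0,0,0,0,0,0,0.6]]]' 20
python3 - <<'E'
from st import *
to([.4722,-.3632,.13])
for n in("side","top"):
    f=ctrl.grab_frame(n); cv2.imwrite(f"pics/{n}1.png",f[:,:,::-1])
E
```

```text
t: 2.22
eef_pos: [0.4719, -0.3643, 0.2143]
tcp_rot: [0.481, 0.519, -0.481, 0.518]
wrist_force: [0.2, -1.1, -0.3]
finger_gap: 0.0553
t 2.23 pos [ 0.4719 -0.3643  0.2143] toolx [-4.e-04  3.e-04 -1.e+00] tooly [ 9.971e-01  7.570e-02 -4.000e-04] yaw_y(deg) 4.34 q [ 0.879  0.409 -0.359  1.721  0.163  1.041  0.54 ] F [ 0.2 -1.1 -0.3] T [-0.01 -0.09  0.02] gap 0.0553
tool shift mm to target [84.3  0.5 -1. ]
```

View pics/side1.png

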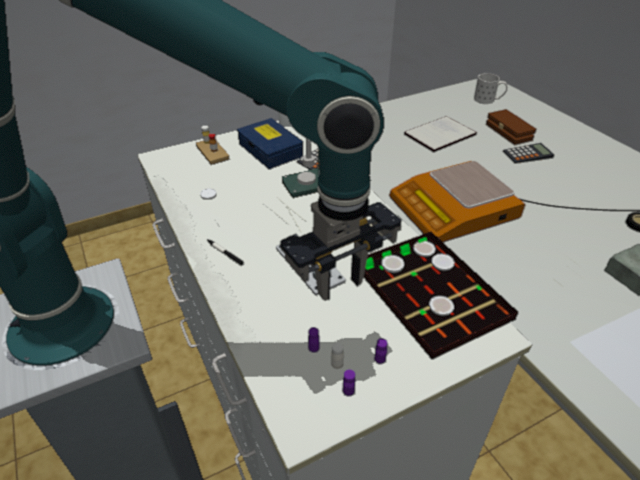

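View pics/top1.png

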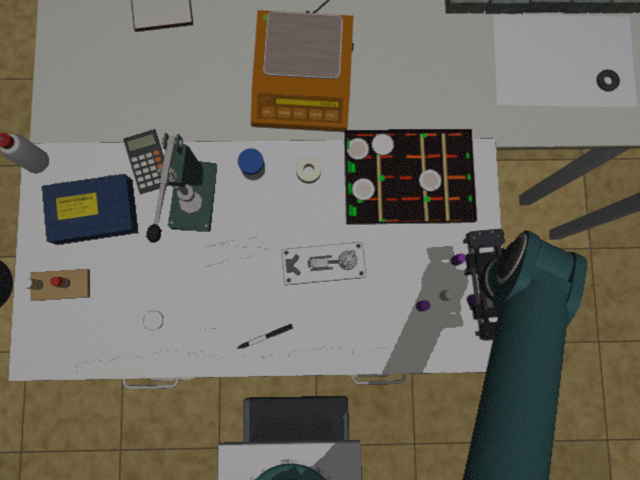

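The candidates are the white vial at top (447,295) / side (338,357), the purple ones at top (423,305), (475,299) and (459,259), and two in the wooden block at (35,285) and (57,282). Only the white one standing alone fits the description, and the c2 crop confirmed it. It is in shadow now, so I'll re-measure it from there.

Run:
```python
from st import *
t=cv2.imread('pics/top1.png');s=cv2.imread('pics/side1.png')
cv2.imwrite('pics/c3.png',cv2.hconcat([cv2.resize(t[275:315,425:475],None,fx=8,fy=8,interpolation=cv2.INTER_CUBIC),cv2.resize(s[335:375,313:363],None,fx=8,fy=8,interpolation=cv2.INTER_CUBIC)]))
```

```text
(no output)
```

View pics/c3.png

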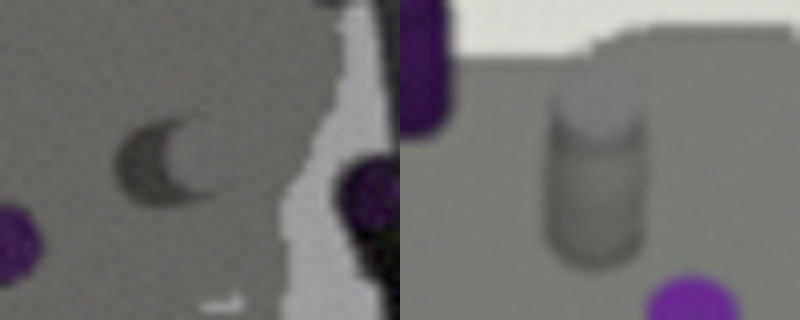

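```bash
python3 -m handwheel '[[[0,0,0,30,0.5,-1,0.6],[0,0,0,30,0,0,0.6],[0,0,0,30,0,0,0.6],[0,0,0,30,0,0,0.6],[0,0,0,28,0,0,0.6],[0,0,0,22,0,0,0.6],[0,0,0,18,0,0,0.6],[0,0,0,0,0,0,0.6],[0,0,0,0,0,0,0.6]]]' 15
python3 - <<'E'
from st import *
to([.4722,-.3632,.0265])
f=ctrl.grab_frame("side"); cv2.imwrite("pics/s2.png",cv2.resize(f[270:390,270:430],None,fx=5,fy=5,interpolation=cv2.INTER_CUBIC)[:,:,::-1])
E
```

```text
t: 3.45
eef_pos: [0.4731, -0.3635, 0.0273]
tcp_rot: [0.48, 0.519, -0.48, 0.52]
wrist_force: [0.9, 0.2, 0.4]
finger_gap: 0.0553
t 3.45 pos [ 0.4731 -0.3635  0.0273] toolx [ 9.e-04 -7.e-04 -1.e+00] tooly [9.969e-01 7.870e-02 9.000e-04] yaw_y(deg) 4.51 q [ 0.819  0.648 -0.29   1.838  0.274  0.693  0.451] F [0.9 0.2 0.4] T [-0.02 -0.15  0.02] gap 0.0553
tool shift mm to target [ 0.8 -0.9 -0.4]
```

View pics/s2.png

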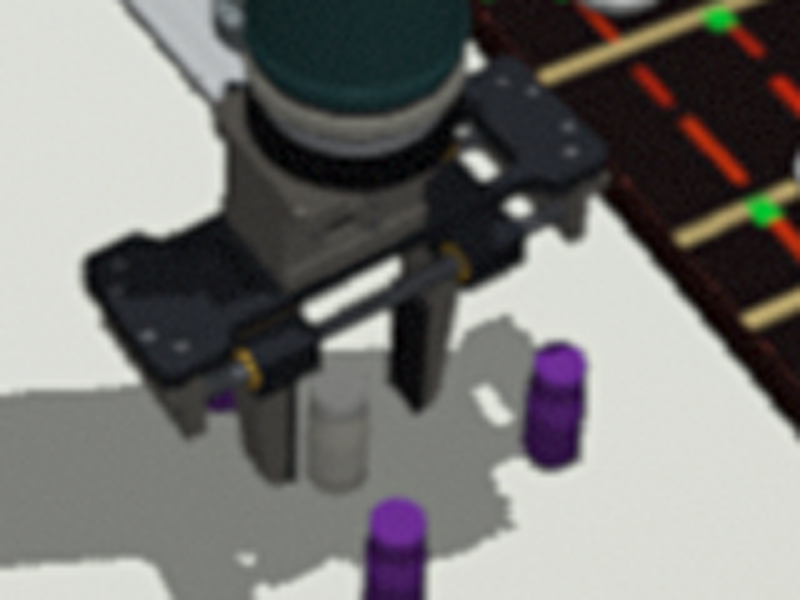

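Run:
```python
from st import *
s,R=st()
for P in [s['eef_pos'],s['eef_pos']+R[:,1]*.0277,s['eef_pos']-R[:,1]*.0277,[.4722,-.3632,0],[.4722,-.3632,.055],[.4722,-.3632,.0273]]:
    print(P,(proj('side',P)-[270,270])*5)
```

```text
t 3.50 pos [ 0.4732 -0.3636  0.0276] toolx [ 0.0013 -0.0011 -1.    ] tooly [0.9969 0.0787 0.0013] yaw_y(deg) 4.51 q [ 0.819  0.648 -0.291  1.838  0.274  0.693  0.451] F [-0.5  0.2  0.4] T [-0.02 -0.11 -0.04] gap 0.0550
[ 0.47320519 -0.36363874  0.02756092] [[340.4943072  426.77900314]]
[ 0.50081924 -0.36145855  0.0275958 ] [[399.09268158 395.7313407 ]]
[ 0.44559115 -0.36581893  0.02752605] [[280.56693432 458.53081987]]
[0.4722, -0.3632, 0] [[336.32269769 469.40046041]]
[0.4722, -0.3632, 0.055] [[339.09522829 383.12132384]]
[0.4722, -0.3632, 0.0273] [[337.6737692  427.35609733]]
```

```bash
python3 -m handwheel '[[[0,0,0,0.8,-1,-0.4,0.6],[0,0,0,0,0,0,0.45],[0,0,0,0,0,0,0.35],[0,0,0,0,0,0,0.29],[0,0,0,0,0,0,0.25],[0,0,0,0,0,0,0.2],[0,0,0,0,0,0,0.1],[0,0,0,0,0,0,0.1],[0,0,0,0,0,0,0.1]]]' 15
python3 st.py
```

```text
t: 4.62
eef_pos: [0.4715, -0.3629, 0.0258]
tcp_rot: [0.48, 0.519, -0.48, 0.519]
wrist_force: [-0.4, 1.1, 0.9]
finger_gap: 0.0231
t 4.62 pos [ 0.4715 -0.3629  0.0258] toolx [ 1.e-04 -1.e-04 -1.e+00] tooly [9.969e-01 7.890e-02 1.000e-04] yaw_y(deg) 4.52 q [ 0.82   0.649 -0.29   1.841  0.275  0.69   0.451] F [-0.4  1.1  0.9] T [-0.08 -0.11 -0.01] gap 0.0231
```

```bash
python3 -m handwheel '[[[0,0,0,-10,0,0,0.1],[0,0,0,-25,0,0,0.1],[0,0,0,-30,0,0,0.1],[0,0,0,-30,0,0,0.1],[0,0,0,-20,0,0,0.1],[0,0,0,0,0,0,0.1]]]' 15
python3 - <<'E'
from st import *
to([.5464,-.0313,.14])
f=ctrl.grab_frame("side"); cv2.imwrite("pics/s3.png",f[:,:,::-1])
E
```

```text
t: 5.38
eef_pos: [0.4722, -0.3635, 0.1424]
tcp_rot: [0.48, 0.518, -0.48, 0.52]
wrist_force: [0.4, 1.1, -0.2]
finger_gap: 0.0236
t 5.38 pos [ 0.4722 -0.3635  0.1424] toolx [ 0.0024 -0.0021 -1.    ] tooly [0.9969 0.0787 0.0022] yaw_y(deg) 4.51 q [ 0.863  0.488 -0.344  1.786  0.204  0.899  0.508] F [ 0.4  1.1 -0.2] T [-0.06 -0.07 -0.02] gap 0.0236
tool shift mm to target [   1.9  100.1 -325.3]
```

View pics/s3.png

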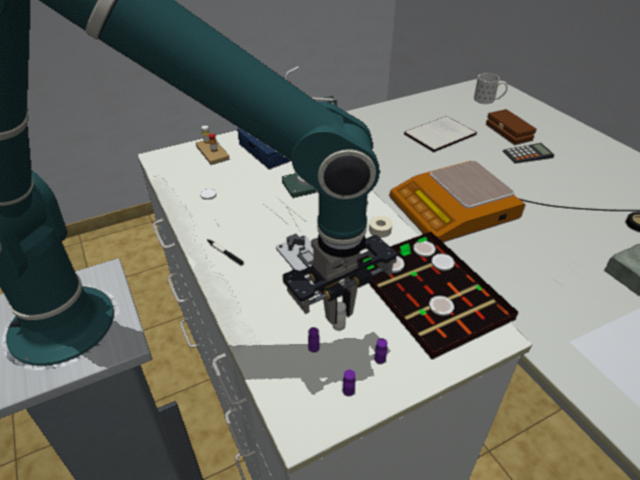

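```bash
python3 -m handwheel '[[[0,0,0,0,4,-13,0.1],[0,0,0,0,8,-26,0.1],[0,0,0,0,9,-30,0.1],[0,0,0,0,10,-33,0.1],[0,0,0,0,10,-33,0.1],[0,0,0,0,10,-33,0.1],[0,0,0,0,10,-33,0.1],[0,0,0,0,10,-33,0.1],[0,0,0,0,10,-33,0.1],[0,0,0,0,9,-28,0.1],[0,0,0,0,7,-20,0.1],[0,0,0,0,3,-10,0.1],[0,0,0,0,0,0,0.1],[0,0,0,0,0,0,0.1]]]' 15
python3 - <<'E'
from st import *
to([.5464,-.0313,.09])
for n in("side","top"):
    f=ctrl.grab_frame(n); cv2.imwrite(f"pics/{n}4.png",f[:,:,::-1])
s=cv2.imread('pics/side4.png');print(proj('side',[.546,-.03,.03]))
u,v=proj('side',[.546,-.03,.05])[0].astype(int);cv2.imwrite('pics/c4.png',cv2.resize(s[v-60:v+60,u-80:u+80],None,fx=5,fy=5,interpolation=cv2.INTER_CUBIC));print(u,v)
E
```

```text
t: 7.18
eef_pos: [0.5451, -0.032, 0.1404]
tcp_rot: [0.48, 0.519, -0.481, 0.519]
wrist_force: [-0.2, 0.2, 0.5]
finger_gap: 0.0237
t 7.17 pos [ 0.5451 -0.032   0.1404] toolx [-8.e-04 -5.e-04 -1.e+00] tooly [ 9.97e-01  7.77e-02 -9.00e-04] yaw_y(deg) 4.46 q [ 0.347  0.431 -0.435  1.9    0.235  0.861 -0.13 ] F [-0.2  0.2  0.5] T [-0.03 -0.13  0.01] gap 0.0237
tool shift mm to target [50.4  1.4 -0.6]
[[297.34923944 243.25161395]]
297 236
```

View pics/c4.png

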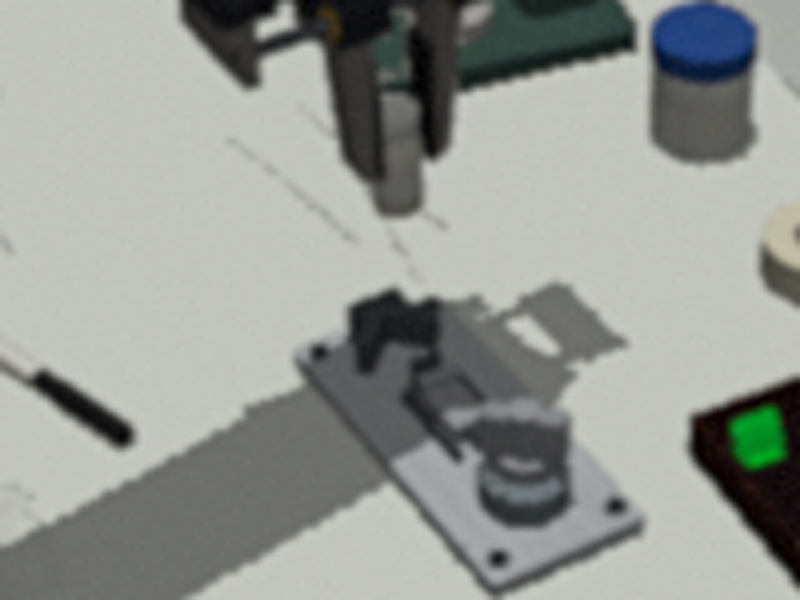

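View pics/top4.png

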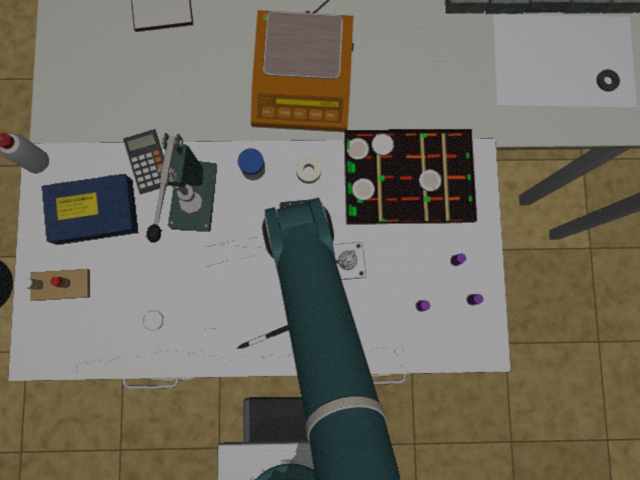

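Run:
```python
from st import *
f=lambda u,v:((u+.5)/5-.5+217,(v+.5)/5-.5+176)
g=lambda P:(proj('side',P)[0]-[217,176])*5+2
s,R=st();p=s['eef_pos'];h=.1146
print('base centre pred',g([p[0],p[1],h]), 'img ray of (399,204)',ray('side',f(399,204),h))
c=np.array([.5506,-.0843]);th=.0787
Rc=np.array([[np.cos(th),-np.sin(th)],[np.sin(th),np.cos(th)]])
for nm,L,z in [('near -x-y',(-42,-95),.012),('+x-y',(42,-95),.012),('-x+y',(-42,95),.012),('boss top c',(0,-55),.03),('pocket',(0,55),.012),('Vtip-x',(-24,57.7),.034),('V bk',(0,85),.034),('pad top',(0,37.4),.032),('wingtop',(0,-55),.069)]:
    w=c+Rc@(np.array(L)/1e3);print(nm,g([*w,z]))
for q in [(495,588),(642,520),(296,353)]: print('corner local',(Rc.T@(ray('side',f(*q),.012)[:2]-c)*1e3).round(1))
im=cv2.imread('pics/side4.png')[215:290,270:350]
cv2.imwrite('pics/c5.png',cv2.resize(im,None,fx=9,fy=9/1.2,interpolation=cv2.INTER_CUBIC))
```

```text
t 7.28 pos [ 0.5453 -0.0321  0.1406] toolx [-4.e-04 -5.e-04 -1.e+00] tooly [ 9.97e-01  7.72e-02 -4.00e-04] yaw_y(deg) 4.43 q [ 0.347  0.43  -0.435  1.9    0.235  0.861 -0.13 ] F [ 0.4 -0.1 -0.6] T [-0.07 -0.11 -0.01] gap 0.0233
base centre pred [398.58984602 204.26038793] img ray of (399,204) [ 0.5455531  -0.03206009  0.1146    ]
near -x-y [492.76436868 586.9294321 ]
+x-y [647.86835882 515.62725557]
-x+y [291.0780168  349.83543952]
boss top c [524.32730077 470.31339316]
pocket [404.95106755 365.03062847]
Vtip-x [357.79421907 345.56737151]
V bk [372.95827253 297.6573175 ]
pad top [422.01814288 354.56989655]
wingtop [524.24126005 407.84540149]
corner local [-41.5 -96.1]
corner local [ 38.1 -95.9]
corner local [-41.1  91.6]
```

View pics/c5.png

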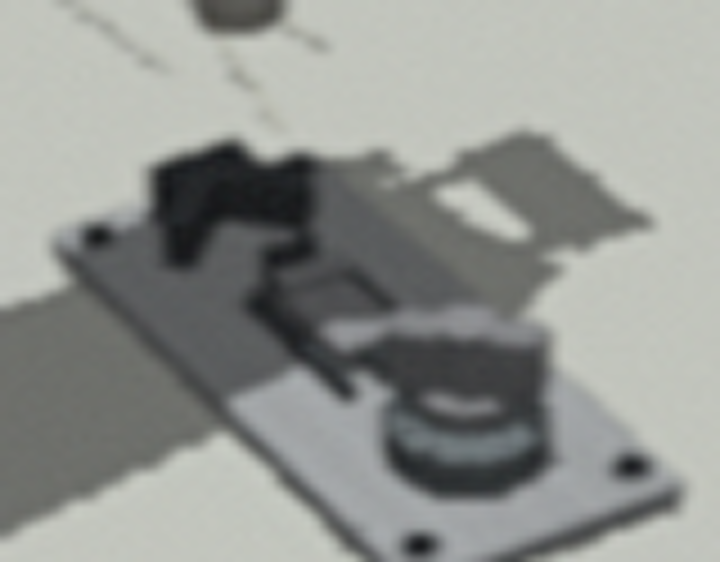

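```bash
python3 -m handwheel '[[[0,0,0,20,1,0,0.1],[0,0,0,25,0,0,0.1],[0,0,0,20,0,0,0.1],[0,0,0,10,0,0,0.1],[0,0,0,4,0,0,0.1],[0,0,0,0,0,0,0.1],[0,0,0,0,0,0,0.1]]]' 15
python3 - <<'E'
from st import *
to([.5464,-.0319,.0378])
f=ctrl.grab_frame("side"); cv2.imwrite("pics/s5.png",cv2.resize(f[200:290,260:360],None,fx=7,fy=6.6,interpolation=cv2.INTER_CUBIC)[:,:,::-1])
E
```

```text
t: 8.15
eef_pos: [0.5471, -0.031, 0.0624]
tcp_rot: [0.48, 0.519, -0.48, 0.52]
wrist_force: [-0.2, -0.6, -0.5]
finger_gap: 0.0237
t 8.15 pos [ 0.5471 -0.031   0.0624] toolx [ 1.2e-03 -2.0e-04 -1.0e+00] tooly [0.9969 0.0787 0.0012] yaw_y(deg) 4.51 q [ 0.304  0.545 -0.389  1.942  0.307  0.71  -0.19 ] F [-0.2 -0.6 -0.5] T [-0.   -0.06 -0.02] gap 0.0237
tool shift mm to target [24.6 -0.8  0.8]
```

View pics/s5.png

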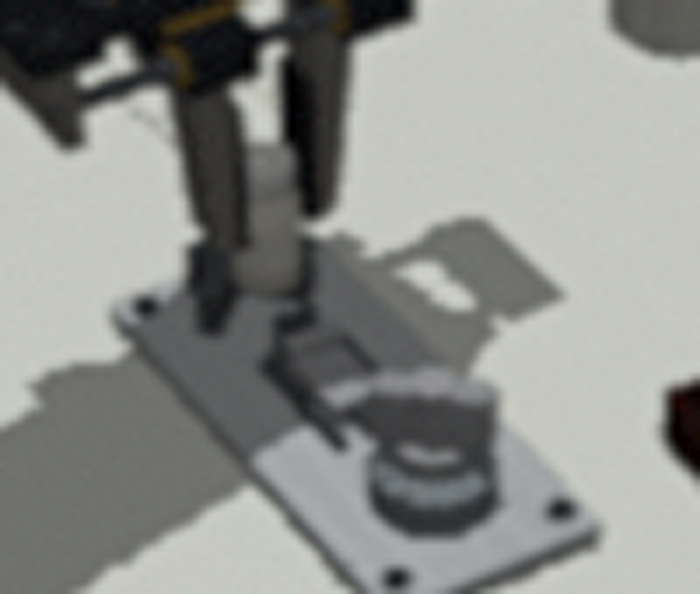

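```bash
python3 -m handwheel '[[[0,0,0,3,-0.8,0.8,0.1],[0,0,0,7,0,0,0.1],[0,0,0,5,0,0,0.1],[0,0,0,4,0,0,0.1],[0,0,0,2,0,0,0.1],[0,0,0,0,0,0,0.1],[0,0,0,0,0,0,0.1]]]' 15
python3 st.py
```

```text
t: 9.07
eef_pos: [0.5459, -0.0318, 0.0409]
tcp_rot: [0.48, 0.519, -0.48, 0.519]
wrist_force: [-0.7, -0.1, -0.5]
finger_gap: 0.0234
t 9.07 pos [ 0.5459 -0.0318  0.0409] toolx [ 2.e-04 -0.e+00 -1.e+00] tooly [9.969e-01 7.890e-02 2.000e-04] yaw_y(deg) 4.52 q [ 0.292  0.578 -0.373  1.952  0.326  0.669 -0.205] F [-0.7 -0.1 -0.5] T [ 0.   -0.07  0.01] gap 0.0234
```

```bash
python3 -m handwheel '[[[0,0,0,1.2,0,0,0.1],[0,0,0,1.2,0,0,0.1],[0,0,0,0.5,0,0,0.1],[0,0,0,0,0,0,0.1],[0,0,0,0,0,0,0.1]]]' 15
python3 - <<'E'
from st import *
st()
f=ctrl.grab_frame("side"); cv2.imwrite("pics/s6.png",cv2.resize(f[200:290,260:360],None,fx=7,fy=6.6,interpolation=cv2.INTER_CUBIC)[:,:,::-1])
E
```

```text
t: 9.7
eef_pos: [0.5458, -0.0318, 0.0379]
tcp_rot: [0.48, 0.519, -0.48, 0.519]
wrist_force: [-0.7, -0.6, 0.3]
finger_gap: 0.0236
t 9.70 pos [ 0.5458 -0.0318  0.0379] toolx [ 0.e+00 -1.e-04 -1.e+00] tooly [0.9969 0.0789 0.    ] yaw_y(deg) 4.53 q [ 0.29   0.583 -0.37   1.953  0.329  0.664 -0.207] F [-0.7 -0.6  0.3] T [-0.02 -0.13 -0.  ] gap 0.0236
```

View pics/s6.png

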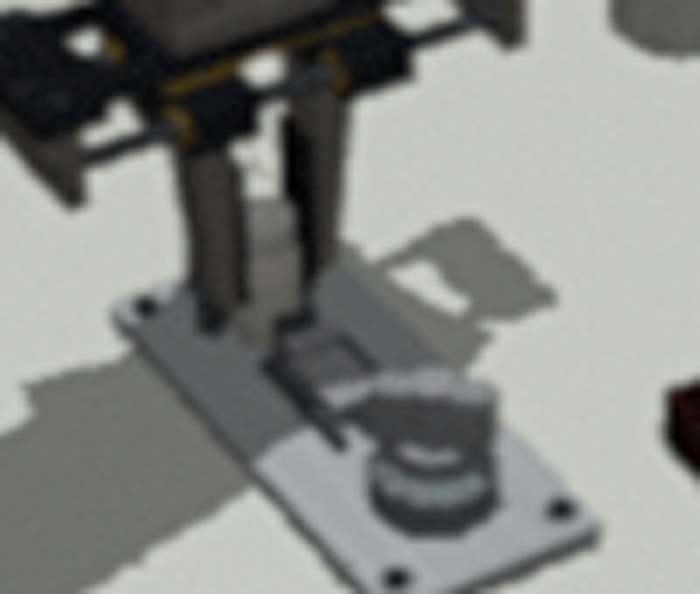

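```bash
python3 -m handwheel '[[[0,0,0,0.5,0,0,0.1],[0,0,0,0,0,0,0.1],[0,0,0,0,0,0,0.1]]]' 15; python3 st.py
python3 -m handwheel '[[[0,0,0,0.5,0,0,0.1],[0,0,0,0,0,0,0.1],[0,0,0,0,0,0,0.1]]]' 15; python3 st.py
```

```text
t: 10.12
eef_pos: [0.5459, -0.0318, 0.0377]
tcp_rot: [0.48, 0.519, -0.48, 0.519]
wrist_force: [-1.3, -0.1, 5.7]
finger_gap: 0.0236
t 10.12 pos [ 0.5459 -0.0318  0.0377] toolx [ 3.e-04 -2.e-04 -1.e+00] tooly [9.969e-01 7.890e-02 3.000e-04] yaw_y(deg) 4.52 q [ 0.289  0.583 -0.37   1.953  0.33   0.663 -0.208] F [-1.3 -0.1  5.7] T [-0.06  0.27  0.03] gap 0.0236
t: 10.5
eef_pos: [0.546, -0.0318, 0.0376]
tcp_rot: [0.48, 0.519, -0.48, 0.52]
wrist_force: [-2.8, 0.3, 9.3]
finger_gap: 0.0234
t 10.50 pos [ 0.546  -0.0318  0.0376] toolx [ 3.e-04 -4.e-04 -1.e+00] tooly [9.969e-01 7.890e-02 3.000e-04] yaw_y(deg) 4.53 q [ 0.289  0.583 -0.37   1.953  0.33   0.663 -0.208] F [-2.8  0.3  9.3] T [-0.03  0.57  0.05] gap 0.0234
```

```bash
python3 -m handwheel '[[[0,0,0,-0.8,0,0,0.1],[0,0,0,0,0,0,0.1],[0,0,0,0,0,0,0.27],[0,0,0,0,0,0,0.3],[0,0,0,0,0,0,0.35],[0,0,0,0,0,0,0.45],[0,0,0,0,0,0,0.5],[0,0,0,0,0,0,0.5]]]' 15; python3 st.py
python3 -m handwheel '[[[0,0,0,-10,0,0,0.5],[0,0,0,-20,0,0,0.5],[0,0,0,-30,0,0,0.5],[0,0,0,-35,0,0,0.5],[0,0,0,0,0,0,0.5]]]'
python3 - <<'E'
from st import *
st()
f=ctrl.grab_frame("side"); cv2.imwrite("pics/s7.png",cv2.resize(f[200:290,260:360],None,fx=7,fy=6.6,interpolation=cv2.INTER_CUBIC)[:,:,::-1])
E
```

```text
t: 11.5
eef_pos: [0.5458, -0.0318, 0.0377]
tcp_rot: [0.48, 0.519, -0.48, 0.519]
wrist_force: [-0.1, 0.3, 0.4]
finger_gap: 0.0457
t 11.50 pos [ 0.5458 -0.0318  0.0377] toolx [ 0. -0. -1.] tooly [0.9969 0.0788 0.    ] yaw_y(deg) 4.52 q [ 0.29   0.583 -0.37   1.953  0.329  0.664 -0.208] F [-0.1  0.3  0.4] T [-0.02 -0.09 -0.  ] gap 0.0457
t: 12.12
eef_pos: [0.5479, -0.0317, 0.136]
tcp_rot: [0.481, 0.518, -0.479, 0.521]
wrist_force: [0.4, 0.1, 0.3]
finger_gap: 0.0458
t 12.12 pos [ 0.5479 -0.0317  0.136 ] toolx [ 6.1e-03 -7.0e-04 -1.0e+00] tooly [0.9969 0.0788 0.0061] yaw_y(deg) 4.52 q [ 0.347  0.438 -0.436  1.902  0.243  0.847 -0.136] F [0.4 0.1 0.3] T [-0.04 -0.06 -0.05] gap 0.0458
```

View pics/s7.png

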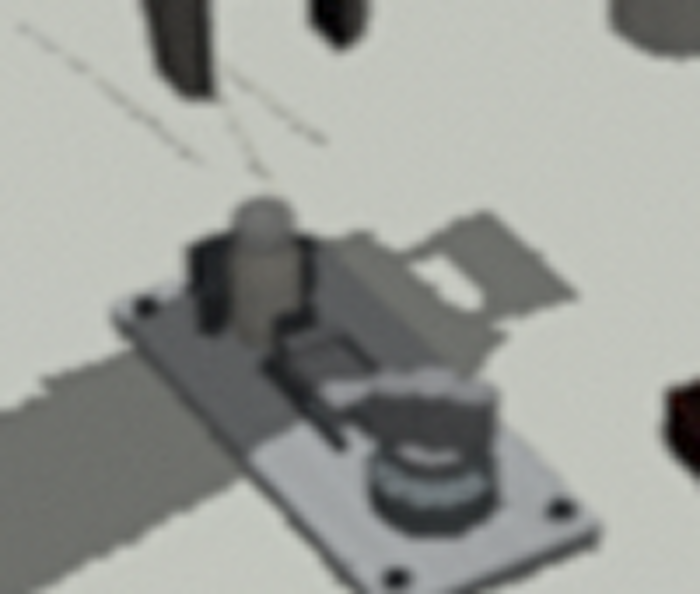

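Run:
```python
from st import *
f=ctrl.grab_frame("top")[:,:,::-1];g=ctrl.grab_frame("side")[:,:,::-1]
cv2.imwrite('pics/top8.png',f);cv2.imwrite('pics/side8.png',g)
a=cv2.resize(f[240:280,327:367],None,fx=10,fy=10,interpolation=cv2.INTER_CUBIC)
b=cv2.resize(g[250:290,300:340],None,fx=10,fy=10,interpolation=cv2.INTER_CUBIC)
cv2.imwrite('pics/c8.png',cv2.hconcat([cv2.convertScaleAbs(a,alpha=1.5),b]))
```

```text
(no output)
```

View pics/c8.png

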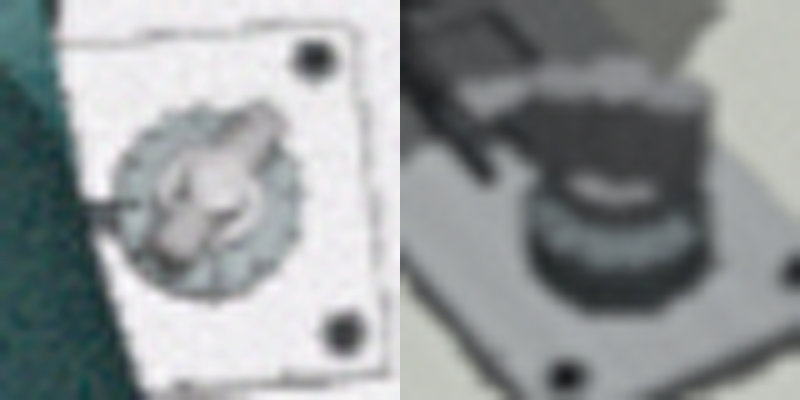

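Run:
```python
from st import *
ft=lambda u,v:((u+.5)/10-.5+327,(v+.5)/10-.5+240)
fs=lambda u,v:((u-400+.5)/10-.5+300,(v+.5)/10-.5+250)
for nm,cam_,f,e in [('top','top',ft,[(167,247),(275,113)]),('side','side',fs,[(475,95),(697,90)])]:
    a,b=[ray(cam_,f(*p),.069) for p in e];d=b-a
    print(nm,a,b,'len',np.linalg.norm(d),'ang',np.degrees(np.arctan2(d[1],d[0])),'mid',(a+b)/2)
print('boss',ray('top',ft(207,203),.03))
g=lambda n,P:proj(n,P)[0]
for c in [(.5549,-.1391),(.5549,-.138)]:
  for ang in(-37,-42,-47,-52):
    o=.021*np.array([np.cos(np.radians(ang)),np.sin(np.radians(ang))])
    print(c,ang,[((g('top',[*(np.array(c)+k*o),.069])-[327,240])*10+4.5).round() for k in(-1,1)],[((g('side',[*(np.array(c)+k*o),.069])-[300,250])*10+[404.5,4.5]).round() for k in(-1,1)])
```

```text
top [ 0.54054036 -0.12624223  0.069     ] [ 0.57012262 -0.15096661  0.069     ] len 0.038553927890038406 ang -39.8883443747365 mid [ 0.55533149 -0.13860442  0.069     ]
side [ 0.52352494 -0.12957978  0.069     ] [ 0.5682545  -0.15132436  0.069     ] len 0.049734900436249896 ang -25.9259920753757 mid [ 0.54588972 -0.14045207  0.069     ]
boss [ 0.55492724 -0.13819272  0.03      ]
(0.5549, -0.1391) -37 [array([168., 258.]), array([278., 106.])] [array([527.,  66.]), array([711.,  86.])]
(0.5549, -0.1391) -42 [array([162., 253.]), array([285., 111.])] [array([529.,  61.]), array([710.,  92.])]
(0.5549, -0.1391) -47 [array([156., 247.]), array([291., 117.])] [array([531.,  55.]), array([707.,  97.])]
(0.5549, -0.1391) -52 [array([150., 241.]), array([296., 123.])] [array([534.,  50.]), array([705., 102.])]
(0.5549, -0.138) -37 [array([163., 258.]), array([273., 106.])] [array([525.,  63.]), array([709.,  83.])]
(0.5549, -0.138) -42 [array([157., 253.]), array([280., 111.])] [array([526.,  58.]), array([707.,  89.])]
(0.5549, -0.138) -47 [array([151., 247.]), array([286., 117.])] [array([529.,  53.]), array([705.,  94.])]
(0.5549, -0.138) -52 [array([145., 241.]), array([291., 123.])] [array([532.,  47.]), array([702.,  99.])]
```

```bash
python3 -c "
from st import *
to([.555,-.1385,.1360])"
```

```text
t 12.28 pos [ 0.5452 -0.032   0.1323] toolx [-9.e-04 -2.e-04 -1.e+00] tooly [ 9.969e-01  7.870e-02 -9.000e-04] yaw_y(deg) 4.51 q [ 0.346  0.443 -0.435  1.905  0.244  0.846 -0.136] F [-0.1  0.2 -0.2] T [-0.03 -0.07  0.05] gap 0.0459
tool shift mm to target [ -3.7   1.4 107. ]
```

```bash
python3 -m handwheel '[[[0,0,0,-2,1,17,0.4],[0,0,0,-2,0,25,0.4],[0,0,0,0,0,30,0.4],[0,0,0,0,0,25,0.4],[0,0,0,0,0,10,0.4],[-0.159,0,0,0,0,0,0.4],[-0.159,0,0,0,0,0,0.4],[-0.159,0,0,0,0,0,0.4],[-0.159,0,0,0,0,0,0.4],[-0.159,0,0,0,0,0,0.4],[0,0,0,0,0,0,0.4],[0,0,0,0,0,0,0.4]]]' 20
python3 - <<'E'
from st import *
to([.555,-.1385,.038])
f=ctrl.grab_frame("side"); cv2.imwrite("pics/s9.png",cv2.resize(f[180:290,260:380],None,fx=6,fy=5.4,interpolation=cv2.INTER_CUBIC)[:,:,::-1])
E
```

```text
t: 13.78
eef_pos: [0.5551, -0.1383, 0.1364]
tcp_rot: [0.242, 0.665, -0.242, 0.664]
wrist_force: [1.7, -0.2, -0.1]
finger_gap: 0.0366
t 13.78 pos [ 0.5551 -0.1383  0.1364] toolx [-5.e-04  3.e-04 -1.e+00] tooly [ 6.438e-01  7.652e-01 -1.000e-04] yaw_y(deg) 49.93 q [ 0.638  0.511 -0.586  1.833  0.351  0.903  0.762] F [ 1.7 -0.2 -0.1] T [-0.05 -0.09  0.  ] gap 0.0366
tool shift mm to target [98.4 -0.2  0.1]
```

View pics/s9.png

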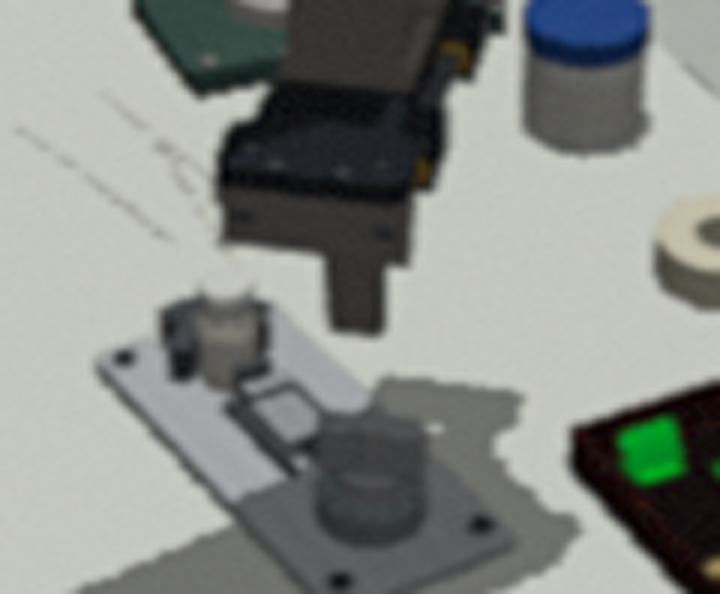

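```bash
python3 -m handwheel '[[[0,0,0,20,0,0,0.4],[0,0,0,25,0,0,0.4],[0,0,0,20,0,0,0.4],[0,0,0,15,0,0,0.4],[0,0,0,10,0,0,0.4],[0,0,0,6,0,0,0.4],[0,0,0,0,0,0,0.4],[0,0,0,0,0,0,0.4]]]' 20
python3 - <<'E'
from st import *
to([.555,-.1385,.038])
f=ctrl.grab_frame("side"); cv2.imwrite("pics/s10.png",cv2.resize(f[180:290,260:380],None,fx=6,fy=5.4,interpolation=cv2.INTER_CUBIC)[:,:,::-1])
E
```

```text
t: 14.82
eef_pos: [0.5557, -0.1385, 0.0412]
tcp_rot: [0.241, 0.664, -0.241, 0.665]
wrist_force: [0.1, -0.3, -0.0]
finger_gap: 0.0365
t 14.82 pos [ 0.5557 -0.1385  0.0412] toolx [ 1.1e-03 -3.0e-04 -1.0e+00] tooly [6.419e-01 7.668e-01 4.000e-04] yaw_y(deg) 50.07 q [ 0.577  0.641 -0.51   1.883  0.452  0.733  0.683] F [ 0.1 -0.3 -0. ] T [ 0.08 -0.12 -0.01] gap 0.0365
tool shift mm to target [ 3.2 -0.5 -0.5]
```

View pics/s10.png

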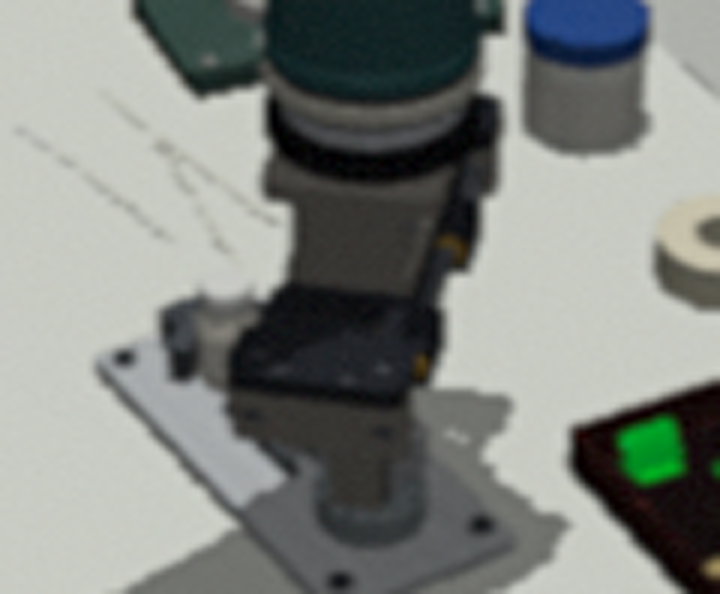

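```bash
python3 -m handwheel '[[[0,0,0,2.5,-0.4,-0.4,0.4],[0,0,0,0,0,0,0.3],[0,0,0,0,0,0,0.2],[0,0,0,0,0,0,0.15],[0,0,0,0,0,0,0.05],[0,0,0,0,0,0,0],[0,0,0,0,0,0,0],[0,0,0,0,0,0,0]]]' 20
python3 st.py
```

```text
t: 15.88
eef_pos: [0.555, -0.138, 0.0382]
tcp_rot: [0.242, 0.664, -0.241, 0.665]
wrist_force: [3.0, 3.0, -1.4]
finger_gap: 0.0235
t 15.88 pos [ 0.555  -0.138   0.0382] toolx [ 7.e-04  5.e-04 -1.e+00] tooly [0.6416 0.767  0.0008] yaw_y(deg) 50.09 q [ 0.575  0.645 -0.508  1.885  0.455  0.727  0.68 ] F [ 3.   3.  -1.4] T [ 0.73 -0.74  0.02] gap 0.0235
```

```bash
python3 -m handwheel '[[[0,0,0,0,0,0,0],[0,0,0,0,0,0,0],[0,0,0,0,0,0,0],[0,0,0,0,0,0,0]]]' 20
python3 - <<'E'
from st import *
st()
for n in("side","top"):
    f=ctrl.grab_frame(n); cv2.imwrite(f"pics/{n}11.png",f[:,:,::-1])
f=cv2.imread('pics/side11.png');g=cv2.imread('pics/top11.png')
cv2.imwrite('pics/c11.png',cv2.hconcat([cv2.resize(f[230:290,280:340],None,fx=6.6,fy=6.6,interpolation=cv2.INTER_CUBIC),cv2.resize(g[230:290,310:370],None,fx=6.6,fy=6.6,interpolation=cv2.INTER_CUBIC)]))
E
```

```text
t: 16.38
eef_pos: [0.555, -0.138, 0.0382]
tcp_rot: [0.242, 0.664, -0.241, 0.665]
wrist_force: [4.2, 4.8, -0.9]
finger_gap: 0.0229
t 16.38 pos [ 0.555  -0.138   0.0382] toolx [ 7.e-04  4.e-04 -1.e+00] tooly [6.416e-01 7.671e-01 7.000e-04] yaw_y(deg) 50.09 q [ 0.575  0.645 -0.508  1.885  0.455  0.727  0.68 ] F [ 4.2  4.8 -0.9] T [ 0.94 -0.95  0.06] gap 0.0229
```

View pics/c11.png

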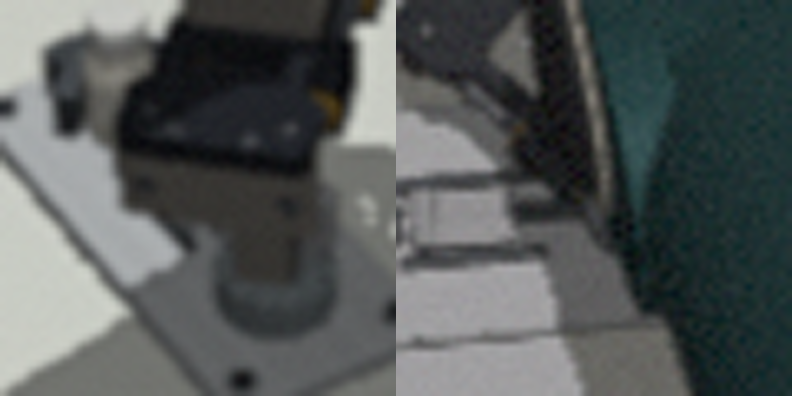

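```bash
python3 -m handwheel '[[[0,0,0,0,0,0,0.35],[0,0,0,0,0,0,0.35],[0,0,0,0,0,0,0.35],[0,0,0,-6,0.6,0,0.35],[0,0,0,0,0,0,0.2],[0,0,0,0,0,0,0.1],[0,0,0,0,0,0,0],[0,0,0,0,0,0,0],[0,0,0,0,0,0,0],[0,0,0,0,0,0,0]]]' 20
python3 st.py
```

```text
t: 17.73
eef_pos: [0.5551, -0.1379, 0.0443]
tcp_rot: [0.241, 0.665, -0.241, 0.665]
wrist_force: [-0.5, 0.7, 2.4]
finger_gap: 0.0121
t 17.73 pos [ 0.5551 -0.1379  0.0443] toolx [ 0. -0. -1.] tooly [ 0.6418  0.7669 -0.    ] yaw_y(deg) 50.07 q [ 0.579  0.636 -0.514  1.883  0.449  0.739  0.685] F [-0.5  0.7  2.4] T [ 0.07 -0.01  0.  ] gap 0.0121
```

The 12 mm wing is gripped; the earlier 23 mm gap was the hub underneath it. Turning clockwise now.

```bash
python3 -m handwheel '[[[0.08,0,0,0,0,0,0],[0.12,0,0,0,0,0,0],[0.14,0,0,0,0,0,0],[0.14,0,0,0,0,0,0],[0.14,0,0,0,0,0,0],[0.14,0,0,0,0,0,0],[0.14,0,0,0,0,0,0],[0.1,0,0,0,0,0,0],[0,0,0,0,0,0,0],[0,0,0,0,0,0,0]]]' 25
python3 - <<'E'
from st import *
st()
f=ctrl.grab_frame("side"); cv2.imwrite("pics/s12.png",cv2.resize(f[200:290,260:360],None,fx=7,fy=6.6,interpolation=cv2.INTER_CUBIC)[:,:,::-1])
E
```

```text
t: 18.98
eef_pos: [0.5554, -0.1378, 0.0443]
tcp_rot: [0.53, 0.468, -0.53, 0.468]
wrist_force: [1.3, 0.9, 2.6]
finger_gap: 0.0119
t 18.98 pos [ 0.5554 -0.1378  0.0443] toolx [ 6.e-04  1.e-04 -1.e+00] tooly [ 9.923e-01 -1.240e-01  6.000e-04] yaw_y(deg) -7.12 q [ 0.395  0.588 -0.271  1.895  0.235  0.689 -0.139] F [1.3 0.9 2.6] T [ 0.14 -0.2  -0.08] gap 0.0119
```

View pics/s12.png

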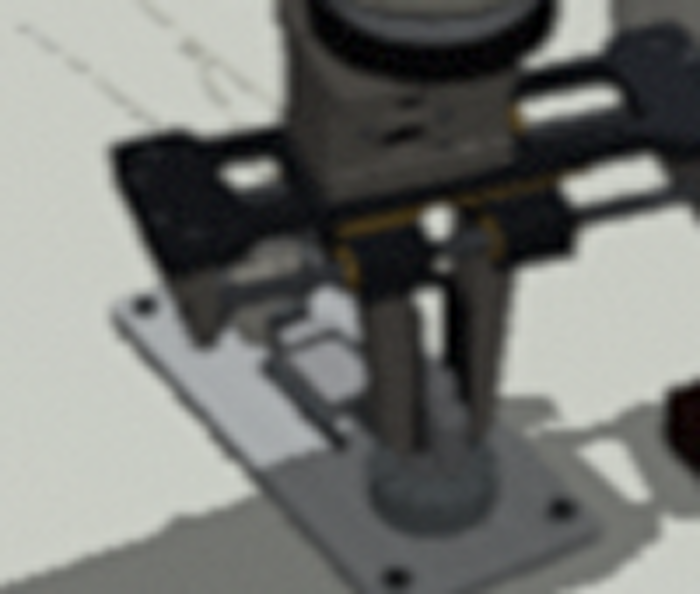

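```bash
python3 -m handwheel '[[[0.08,0,0,0,0,0,0],[0.12,0,0,0,0,0,0],[0.12,0,0,0,0,0,0],[0.12,0,0,0,0,0,0],[0.12,0,0,0,0,0,0],[0.08,0,0,0,0,0,0],[0.06,0,0,0,0,0,0],[0,0,0,0,0,0,0]]]' 25
python3 st.py
```

```text
t: 20.02
eef_pos: [0.5556, -0.1379, 0.0443]
tcp_rot: [0.659, 0.258, -0.658, 0.258]
wrist_force: [2.2, 0.3, 0.7]
finger_gap: 0.0117
t 20.02 pos [ 0.5556 -0.1379  0.0443] toolx [ 9.e-04 -1.e-04 -1.e+00] tooly [ 6.788e-01 -7.343e-01  7.000e-04] yaw_y(deg) -47.25 q [ 0.259  0.57  -0.095  1.904  0.082  0.67  -0.71 ] F [2.2 0.3 0.7] T [ 0.07 -0.43 -0.1 ] gap 0.0117
```

```bash
python3 -m handwheel '[[[0.05,0,0,0,0,0,0],[0.05,0,0,0,0,0,0],[0,0,0,0,0,0,0]]]' 25 >/dev/null
python3 st.py
python3 -m handwheel '[[[0.05,0,0,0,0,0,0],[0.05,0,0,0,0,0,0],[0,0,0,0,0,0,0]]]' 25 >/dev/null
python3 st.py
python3 -m handwheel '[[[0.05,0,0,0,0,0,0],[0,0,0,0,0,0,0]]]' 25 >/dev/null
python3 st.py
```

```text
t 20.40 pos [ 0.5556 -0.138   0.0443] toolx [ 0.001 -0.    -1.   ] tooly [ 6.024e-01 -7.982e-01  6.000e-04] yaw_y(deg) -52.96 q [ 0.239  0.568 -0.069  1.906  0.06   0.669 -0.791] F [2.6 0.1 0.2] T [ 0.14 -0.53 -0.11] gap 0.0117
t 20.77 pos [ 0.5556 -0.138   0.0443] toolx [ 1.e-03 -1.e-04 -1.e+00] tooly [ 5.198e-01 -8.543e-01  6.000e-04] yaw_y(deg) -58.68 q [ 0.219  0.567 -0.044  1.907  0.038  0.667 -0.872] F [2.7 0.6 0.8] T [ 0.07 -0.63 -0.07] gap 0.0116
t 21.02 pos [ 0.5556 -0.138   0.0443] toolx [ 1.e-03 -2.e-04 -1.e+00] tooly [ 4.765e-01 -8.792e-01  6.000e-04] yaw_y(deg) -61.54 q [ 0.209  0.567 -0.031  1.908  0.027  0.667 -0.912] F [ 3.8 -0.   0.1] T [ 0.08 -0.73 -0.05] gap 0.0117
```

```bash
for i in 1; do python3 -m handwheel '[[[0.04,0,0,0,0,0,0],[0,0,0,0,0,0,0]]]' 25 >/dev/null; python3 st.py; done
python3 -m handwheel '[[[0.04,0,0,0,0,0,0],[0,0,0,0,0,0,0]]]' 25 >/dev/null; python3 st.py
python3 -m handwheel '[[[0.04,0,0,0,0,0,0],[0,0,0,0,0,0,0]]]' 25 >/dev/null; python3 st.py
```

```text
t 21.27 pos [ 0.5555 -0.138   0.0443] toolx [ 9.e-04 -2.e-04 -1.e+00] tooly [ 4.393e-01 -8.984e-01  6.000e-04] yaw_y(deg) -63.94 q [ 0.201  0.566 -0.021  1.908  0.018  0.666 -0.946] F [ 5.7  0.1 -1.2] T [ 0.02 -0.99 -0.06] gap 0.0120
t 21.52 pos [ 0.5555 -0.138   0.0443] toolx [ 9.e-04 -3.e-04 -1.e+00] tooly [ 4.025e-01 -9.154e-01  6.000e-04] yaw_y(deg) -66.27 q [ 0.193  0.566 -0.01   1.909  0.009  0.666 -0.979] F [ 5.6 -0.4 -0.6] T [ 0.   -1.23 -0.05] gap 0.0119
t 21.77 pos [ 0.5555 -0.1381  0.0443] toolx [ 1.e-03 -3.e-04 -1.e+00] tooly [ 3.657e-01 -9.307e-01  6.000e-04] yaw_y(deg) -68.55 q [ 0.185  0.566  0.     1.909  0.     0.666 -1.011] F [ 5.   0.1 -0.5] T [-0.01 -1.18  0.01] gap 0.0117
```

```bash
python3 -m handwheel '[[[0.04,0,0,0,0,0,0],[0,0,0,0,0,0,0]]]' 25 >/dev/null; python3 st.py
python3 -m handwheel '[[[0.04,0,0,0,0,0,0],[0,0,0,0,0,0,0]]]' 25 >/dev/null
python3 - <<'E'
from st import *
st()
f=ctrl.grab_frame("side");g=ctrl.grab_frame("top"); cv2.imwrite("pics/c13.png",cv2.hconcat([cv2.resize(f[220:280,270:330],None,fx=6.6,fy=6.6,interpolation=cv2.INTER_CUBIC),cv2.resize(g[230:290,270:330],None,fx=6.6,fy=6.6,interpolation=cv2.INTER_CUBIC)])[:,:,::-1])
cv2.imwrite('pics/top13.png',g[:,:,::-1])
E
```

```text
t 22.02 pos [ 0.5556 -0.1381  0.0443] toolx [ 1.e-03 -3.e-04 -1.e+00] tooly [ 3.282e-01 -9.446e-01  6.000e-04] yaw_y(deg) -70.84 q [ 0.177  0.565  0.01   1.91  -0.009  0.665 -1.044] F [5.9 0.2 0.1] T [-0.02 -1.2  -0.05] gap 0.0116
t 22.27 pos [ 0.5556 -0.1381  0.0443] toolx [ 1.e-03 -3.e-04 -1.e+00] tooly [ 2.902e-01 -9.570e-01  6.000e-04] yaw_y(deg) -73.13 q [ 0.169  0.565  0.021  1.911 -0.018  0.665 -1.076] F [ 3.9 -0.9 -0.7] T [-0.04 -1.21 -0.05] gap 0.0120
```

View pics/c13.png

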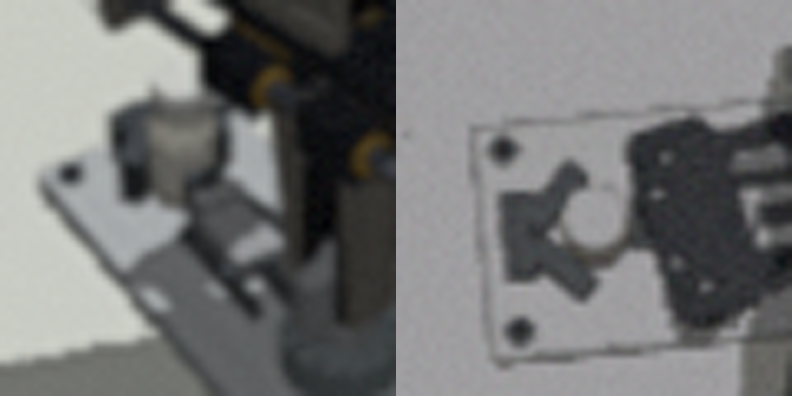

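```bash
python3 -m handwheel '[[[0.04,0,0,0,0,0,0],[0,0,0,0,0,0,0]]]' 25 >/dev/null; python3 st.py
python3 -m handwheel '[[[0.04,0,0,0,0,0,0],[0,0,0,0,0,0,0]]]' 25 >/dev/null; python3 st.py
python3 -m handwheel '[[[0.04,0,0,0,0,0,0],[0,0,0,0,0,0,0]]]' 25 >/dev/null; python3 st.py
```

```text
t 22.62 pos [ 0.5556 -0.1381  0.0443] toolx [ 1.e-03 -4.e-04 -1.e+00] tooly [ 2.517e-01 -9.678e-01  6.000e-04] yaw_y(deg) -75.42 q [ 0.161  0.565  0.031  1.911 -0.026  0.665 -1.109] F [ 5.2 -0.3 -1.8] T [-0.03 -1.19 -0.04] gap 0.0118
t 22.88 pos [ 0.5556 -0.1381  0.0443] toolx [ 1.e-03 -3.e-04 -1.e+00] tooly [ 2.130e-01 -9.771e-01  5.000e-04] yaw_y(deg) -77.70 q [ 0.153  0.565  0.041  1.912 -0.035  0.665 -1.141] F [ 5.3 -0.1 -1.1] T [-0.02 -1.21  0.04] gap 0.0117
t 23.12 pos [ 0.5556 -0.1381  0.0443] toolx [ 9.e-04 -7.e-04 -1.e+00] tooly [ 1.752e-01 -9.845e-01  9.000e-04] yaw_y(deg) -79.91 q [ 0.145  0.565  0.051  1.912 -0.043  0.664 -1.172] F [ 4.9  0.  -1. ] T [-0.11 -1.14  0.4 ] gap 0.0124
```

```bash
python3 -m handwheel '[[[0.03,0,0,0,0,0,0],[0,0,0,0,0,0,0]]]' 25 >/dev/null; python3 st.py
python3 -m handwheel '[[[0.03,0,0,0,0,0,0],[0,0,0,0,0,0,0],[0,0,0,0,0,0,0]]]' 25 >/dev/null
python3 - <<'E'
from st import *
st()
f=ctrl.grab_frame("side");g=ctrl.grab_frame("top"); cv2.imwrite("pics/c14.png",cv2.hconcat([cv2.resize(f[220:280,270:330],None,fx=6.6,fy=6.6,interpolation=cv2.INTER_CUBIC),cv2.resize(g[230:290,270:330],None,fx=6.6,fy=6.6,interpolation=cv2.INTER_CUBIC)])[:,:,::-1])
E
```

```text
t 23.38 pos [ 0.5555 -0.1381  0.0443] toolx [ 8.e-04 -8.e-04 -1.e+00] tooly [ 1.462e-01 -9.893e-01  9.000e-04] yaw_y(deg) -81.60 q [ 0.139  0.565  0.059  1.913 -0.05   0.664 -1.196] F [ 5.6 -0.7 -0.9] T [-0.11 -1.15  0.57] gap 0.0125
t 23.75 pos [ 0.5555 -0.1381  0.0443] toolx [ 8.e-04 -9.e-04 -1.e+00] tooly [ 0.1171 -0.9931  0.001 ] yaw_y(deg) -83.27 q [ 0.133  0.565  0.066  1.913 -0.056  0.664 -1.22 ] F [ 4.6 -0.8 -1.2] T [-0.1  -1.12  0.72] gap 0.0130
```

View pics/c14.png

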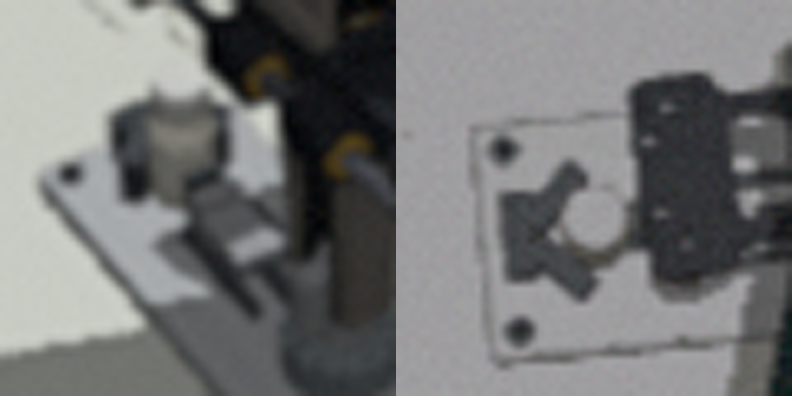

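```bash
python3 -m handwheel '[[[-0.06,0,0,0,0,0,0],[-0.1,0,0,0,0,0,0],[-0.14,0,0,0,0,0,0],[-0.14,0,0,0,0,0,0],[-0.14,0,0,0,0,0,0],[-0.14,0,0,0,0,0,0],[-0.14,0,0,0,0,0,0],[-0.14,0,0,0,0,0,0],[-0.14,0,0,0,0,0,0],[-0.14,0,0,0,0,0,0],[-0.14,0,0,0,0,0,0],[-0.1,0,0,0,0,0,0],[-0.08,0,0,0,0,0,0],[-0.04,0,0,0,0,0,0],[0,0,0,0,0,0,0],[0,0,0,0,0,0,0]]]' 25 >/dev/null
python3 - <<'E'
from st import *
st()
f=ctrl.grab_frame("side");g=ctrl.grab_frame("top"); cv2.imwrite("pics/c15.png",cv2.hconcat([cv2.resize(f[220:290,270:340],None,fx=5.7,fy=5.7,interpolation=cv2.INTER_CUBIC),cv2.resize(g[230:290,270:330],None,fx=6.65,fy=6.65,interpolation=cv2.INTER_CUBIC)])[:,:,::-1])
E
```

```text
t 25.85 pos [ 0.5552 -0.1378  0.0443] toolx [ 3.e-04 -1.e-04 -1.e+00] tooly [9.832e-01 1.826e-01 3.000e-04] yaw_y(deg) 10.52 q [ 0.454  0.6   -0.347  1.891  0.302  0.702  0.113] F [4.9 1.9 1. ] T [ 0.25 -1.14  0.06] gap 0.0119
```

View pics/c15.png

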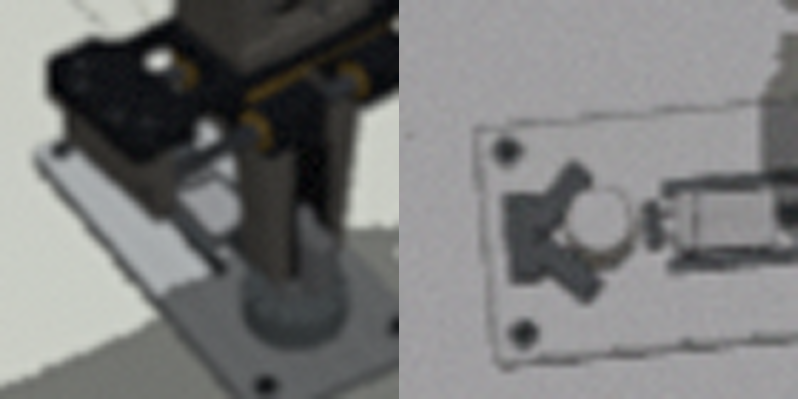

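Run:
```python
from st import *
f=lambda u,v:((u-399+.5)/6.65-.5+270,(v+.5)/6.65-.5+230)
c=np.array([.5506,-.0843]);th=.0787
R=np.array([[np.cos(th),-np.sin(th)],[np.sin(th),np.cos(th)]])
L=lambda p,z:(R.T@(ray('top',f(*p),z)[:2]-c)*1e3).round(1)
print('pad',L((642,225),.032),'cap centre (top)',L((600,218),.067))
st()
```

```text
pad [ 0.5 40.3] cap centre (top) [ 0.1 54.3]
t 25.95 pos [ 0.5552 -0.1378  0.0443] toolx [ 2.e-04 -1.e-04 -1.e+00] tooly [9.831e-01 1.829e-01 2.000e-04] yaw_y(deg) 10.54 q [ 0.454  0.6   -0.347  1.891  0.302  0.702  0.113] F [4.7 1.4 0.9] T [ 0.26 -1.14  0.09] gap 0.0120
```

```bash
python3 -m handwheel '[[[0,0,0,0,0,0,0],[0,0,0,0,0,0,0],[0,0,0,0,0,0,0],[0,0,0,0,0,0,0]]]' 25
python3 - <<'E'
from st import *
s,R=st(); print(np.abs(s['joint_velocities']).max())
print(ctrl.sign_off())
E
```

```text
t: 26.45
eef_pos: [0.5552, -0.1378, 0.0442]
tcp_rot: [0.452, 0.544, -0.452, 0.544]
wrist_force: [4.0, 2.0, 1.2]
finger_gap: 0.0116
t 26.45 pos [ 0.5552 -0.1378  0.0442] toolx [ 3.e-04  1.e-04 -1.e+00] tooly [9.831e-01 1.829e-01 3.000e-04] yaw_y(deg) 10.54 q [ 0.454  0.6   -0.348  1.891  0.302  0.702  0.114] F [4.  2.  1.2] T [ 0.37 -1.17  0.06] gap 0.0116
0.0018530905224593312
the job is handed in; nothing more can be done
None
```

I set the white vial upright in the pocket at a 15 N grip and let go. I then turned the thumbscrew clockwise until it seated and backed it off about a quarter turn. I handed in at 26.5 s, still gripping the wing at 25 N; no verdict was reported.

- **Seating:** The screw turned about 2.2 rad before the torque rose sharply. Since it starts at 0.7 rad or more, that fits its 3.0 stop. I inferred the stop from the torque, because the angle cannot be read directly.
- **Final setting:** Backing off about 1.55 rad from the estimated seat puts the screw near 1.45 rad. The arm was at rest and the finger gap was 11.6 mm on the 12 mm wing.
- **Vial:** The last pictures show it upright against the V stop, with its cap about 0.7 mm from the pocket centre. The pad has backed clear of the glass.
- **Other things:** I did not knowingly touch the holder, pen or label roll, but I did not measure them again at the end.

**Failed or disagreeing checks:**
- My first grip on the screw, with the fingertips at 38 mm, closed on the hub at about 23 mm. I reopened, rose 6 mm and gripped the wing itself.
- The pad's travel in the pictures (2.9 mm) is about 0.5 mm more than the arm's turn implies (2.4 mm), which is within what I can measure.
- Clamp positions from the two cameras differed by 1 to 3 mm.
- A sideways force of about 4 to 5 N stayed on the tool, probably because it was slightly off the screw's axis.

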